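# Zero the kitchen scale under a bowl

### The arm

A 6-joint arm with a two-finger parallel gripper is mounted at the origin on a cart in front of the work surface, level with it; the furniture and walls round the work are solid. World frame = base frame: x ahead of the robot, y to its left, z up, the work surface at z = 0. Lengths are in m, angles in rad, forces in N, time in s.
With the tool pointing down it reaches from about 0.35 to 0.85 m from the base axis. Payload 8.1 kg.
Tool frame: the origin (TCP) lies at the very end of the fingers, on their centre line; the grasp point (between the pads) lies 19 mm behind it; z points along the fingers, y is the line along which they close (so a half turn about z gives the same grasp; the last joint's range is limited). The gripper opens to 93 mm and grips with 3 to 60 N. Pads are 15 mm wide; open, the fingers measure 128 mm over their backs; the gripper's body (75 mm by 188 mm) begins 65 mm behind the grasp point.
Start: joints at [1.13, 0.13, 1.488, -0, 1.523, -0.085], TCP at [0.209, 0.562, 0.219] pointing down, gripper open.
Joint ranges: [-2.96, 2.96], [-0.89, 2.26], [0.02, 2.5], [-1.34, 4.48], [0, 2.73], [-2.66, 2.66]. Speed limits (rad/s): [2.39, 2.39, 2.79, 3.14, 3.14, 3.14].

### API

Orientations are given as a rotation vector (axis times angle).
In Python, from plant import monitor, eyes, ticket gives the robot as it stands.
- The arm moves only by the tool arm_command, never from a script. Its argument "deltas" is a list that holds one entry, the list of rows, each a list of 6 numbers: the shift along the world's x, y, z in cm, then the turn, a rotation vector about the world's x, y, z in degrees. In form: [[[tx, ty, tz, rx, ry, rz], ...]]. A call has 1 to 12 rows; each row shifts and turns the commanded pose from where the row before left it; what a row does not reach is not made up. A row lasts 1/12 s, in which the tool goes at most 41.7 mm and 7.16 degrees, less where a joint would pass 70% of its speed; a pose out of reach is approached as far as the arm can. A call is refused whole if a number of a shift passes 4.17 or a number of a turn 7.16, either way. A call with a gripper value outside its range is refused whole. "gripper" is the opening, from -1 (shut) to 1 (fully open), set as the call begins (left out, the last holds). The fingers move at their own pace and stop on an object; "squeeze" is the grip in N (left out, the last holds). Time passes only in rows, so rows that do not move let the fingers close. It gives the time, the measured TCP pose, the force, the opening and the grip force at its end, in the units of the state.
- monitor.read_state(): the state, without advancing time (a new reading comes with each control period).
- eyes.read_camera(name): name is "scene" or "top" or "wrist"; returns the picture (480x640x3 uint8, blue, green, red); there is no depth.
- eyes.camera_model(name): a dict with "fx", "fy", "cx", "cy" (pixels), "rvec" (rotation vector, rad) and "tvec" (3), from world to camera coordinates, as OpenCV has them. Camera axes: x right, y down, z forward; pixel columns grow to the right and rows downward; lengths in m; the calibration is good to about 2 mm. A picture is of the moment at which its call begins: read the wrist's pose just before it. camera_model takes no time and is no camera call; for the wrist camera it gives the pose at the moment of the call.
- ticket.close_job(): hands the job in; it is judged then, once.
The state is a dict: "t": time; "q": joint angles; "dq": joint speeds; "joint_torque": joint torques, N m; "tool_pos": TCP position; "orientation": TCP orientation; "force": force on the tool from outside, world axes, zero at the start; "wrist_torque": the same for the moment, N m; "opening": finger opening in m; "gripper_force": force on a finger pad.
Only numpy, scipy, OpenCV 4.12 (cv2) and the standard library are available. Lean on these libraries where they do the work, as an engineer would, in place of code of your own. Each camera call takes 0.05 s, during which the arm holds its last target. There are 200 camera calls.

### The job

The empty bowl stands on the kitchen scale, which is still switched off: with the fingertips, lightly press its round key well down to switch it on and let it come up again, then in the same way press the long bar-shaped key to zero it, and withdraw. Do not press the square key, and do not press hard. Grasp and lift nothing: the scale, the bowl on it and the things around stay standing where they are.

Things in the scene. Friction and masses are not known exactly. Their poses are not given: they have to be found in the camera images.
- scale: Kitchen scale on rubber feet, flat body 250 (x) x 220 (y) mm, top face 24 mm above the worktop, 1.1 kg, loose. Origin: centre of its underside; x points to its back, y to its left. Pan 150 mm across, top at z = 32, centre 30 mm behind the origin. Three grey spring keys in a row 97 mm in front of the origin (robot's side): round at y = +75, long bar at 0, square at -75
- round_key_top (a point): Centre of the top face of the round key (on key), 24 mm across, top 32 mm above the worktop when up (8 mm proud of the scale's top face); moves with the key, axes as the scale's
- bar_key_top (a point): Centre of the top face of the long bar-shaped key (zero key), 50 mm along the scale's y, 21 mm along its x, same height as the round key; moves with the key, axes as the scale's
- square_key_top (a point): Centre of the top face of the square key, 21 x 21 mm, same height; not to be pressed
- round_key (a joint): Travel of the round key, m: 0 up, 0.006 fully down; starts to yield at about 1 N, fully down at about 4 N, springs back. It counts as pressed beyond 0.003, for 0.1 s
- bar_key (a joint): Travel of the bar key, same spring and values as the round key
- square_key (a joint): Travel of the square key, same spring and values
- bowl: White ceramic bowl, rim 120 mm across, 50 mm tall (rim about 82 mm above the worktop), loose on the scale's pan, about 0.25 kg. Origin: centre of its underside
- honey_jar: Honey jar with a dark lid, 61 mm across, 98 mm tall, loose. Origin: centre of its underside
- timer: White round wind-up kitchen timer with a ridge on top, 58 mm across, 60 mm tall, loose. Origin: centre of its underside
- salt_shaker: Salt shaker with a domed top, 44 mm across, 90 mm tall, loose. Origin: centre of its underside
- spice_jar: Glass spice jar with a screw cap, 46 mm across, 106 mm tall, loose. Origin: centre of its underside
- food_tin: Small food tin behind the scale, 58 mm across, 72 mm tall, loose. Origin: centre of its underside
There are look-alikes about, which are no part of the job. What is shaped like the honey_jar but red is not meant. Leave any red look-alike of the food_tin alone.

How it is judged:
On the way, in this order (a step that is already met when the one before it is completed fails the run):
1. the round key is pressed past 3 mm by the fingers, the bar key being up (value of joint round_key above 0.003 m and value of joint bar_key below 0.0015 m and contact force between the fingers and scale above 0.3 N), for 0.1 s.
2. the round key has come up again (value of joint round_key below 0.0015 m), for 0.1 s.
3. the bar key is pressed past 3 mm by the fingers, the round key being up (value of joint bar_key above 0.003 m and value of joint round_key below 0.0015 m and contact force between the fingers and scale above 0.3 N), for 0.1 s.
At the end, for the whole second after the job is handed in: Round key pressed and released, then bar key pressed and released: all three keys are up (less than 1.5 mm down), the scale is within 12 mm of its start, the bowl within 15 mm of its own and level, and every bystander upright within 15 mm of where it stood (value of joint each of round_key, bar_key, square_key below 0.0015 m and linear speed of bowl below 0.02 m/s and distance of scale from where it was at the start of the episode below 0.012 m and distance of each of bowl, honey_jar, timer, salt_shaker, spice_jar, food_tin from where it was at the start of the episode below 0.015 m and angle between bowl's own z axis and vertical below 0.1 rad and angle between each of honey_jar, timer, salt_shaker, spice_jar, food_tin's own z axis and vertical below 0.15 rad); the robot touches nothing.
It fails at once if the square key is pressed (2 mm or more) (value of joint square_key above 0.002 m).
It fails at once if the scale is pressed hard (over 20 N) (contact force between any of the fingers, the arm and scale above 20 N).
It fails at once if the scale is shoved more than 12 mm, lifted or tipped (distance of scale from where it was at the start of the episode above 0.012 m or angle between scale's own z axis and vertical above 0.06 rad).
It fails at once if the bowl is shoved or lifted more than 15 mm or tipped (distance of bowl from where it was at the start of the episode above 0.015 m or angle between bowl's own z axis and vertical above 0.15 rad).
It fails at once if a bystander is shoved or lifted more than 15 mm or tipped (distance of any of honey_jar, timer, salt_shaker, spice_jar, food_tin from where it was at the start of the episode above 0.015 m or angle between any of honey_jar, timer, salt_shaker, spice_jar, food_tin's own z axis and vertical above 0.25 rad).
It also fails if it takes over 32 s, if anything falls off the work surface, if the arm or the gripper's body presses on something with over 40 N, if the wrist force passes 120 N, or if a joint passes its speed limit or range.

## Working session

There is one attempt and no reset: what is moved stays moved. The work goes in short steps, Python scripts to look and compute and a tool call to move; the robot and the scene stay as the last step left them, time stands still between calls to the robot, and variables do not carry over. Pictures are saved under pics/ and viewed, at most 10 in all, crops included, and the job is handed in when it is done.

Besides the shell and the picture viewer there is one more tool, called after "Call:" by a JSON object that holds its "name" and its "arguments". arm_command: Moves the arm, as the interface text tells. Its arguments: {"type":"object","properties":{"deltas":{"type":"array"},"gripper":{"type":"number"},"squeeze":{"type":"number"}},"required":["deltas"]}

```bash
mkdir -p pics
python3 - <<'E'
from plant import monitor, eyes
import cv2
s=monitor.read_state(); print(s)
for n in ("top","scene"):
    cv2.imwrite(f"pics/{n}0.png",eyes.read_camera(n)); print(n,eyes.camera_model(n))
E
```

```text
{'t': 0.0, 'q': array([ 1.12962027e+00,  1.31149667e-01,  1.48927039e+00, -7.84876856e-06,
        1.52298258e+00, -8.53923408e-02]), 'dq': array([ 8.86700754e-04, -1.05520335e-03, -6.89461863e-04, -4.35000286e-05,
       -8.28738232e-04,  1.09326386e-03]), 'joint_torque': array([-5.22919217e-04, -5.59842074e+01, -4.91750658e+01,  7.67050311e-02,
        3.56122339e-02, -1.55974858e-04]), 'tool_pos': array([0.20873218, 0.5619235 , 0.21759919]), 'orientation': array([-5.55838010e-01, -3.09155770e+00,  2.74793938e-03]), 'force': array([-0.20611681,  0.1093123 ,  0.67338535]), 'wrist_torque': array([-0.05588275,  0.01818965,  0.01832444]), 'gripper_force': 0.0, 'opening': 0.09307976821928887}
top {'fx': 561.0838694856785, 'fy': 561.0838694856785, 'cx': 326.5926146627094, 'cy': 244.64991101247963, 'rvec': array([ 2.29605799, -1.82114519,  0.2253837 ]), 'tvec': array([-0.10860911,  0.57589368,  1.2432666 ])}
scene {'fx': 453.5722496154909, 'fy': 453.5722496154909, 'cx': 319.11921270810643, 'cy': 238.7915844717355, 'rvec': array([ 2.23275753, -0.79947483,  0.30966531]), 'tvec': array([-0.43770789,  0.32911999,  0.83015169])}
```

View pics/top0.png

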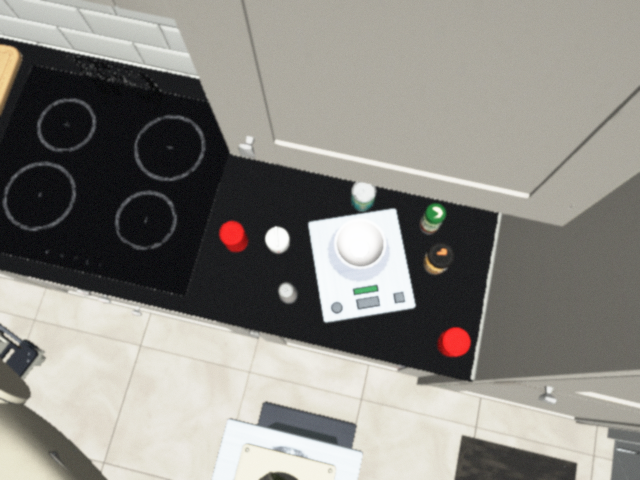

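View pics/scene0.png

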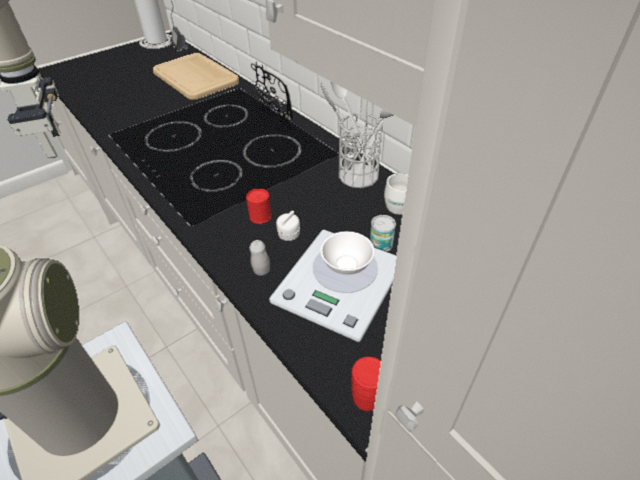

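The top view shows the round key at about (337,308), the bar at (368,302) and the square at (399,297). The green display at (366,290) could be mistaken for the bar, but the keys are grey. I'll check this in a close crop.

```bash
cat > h.py <<'E'
import numpy as np, cv2
from plant import eyes
def ray(n,u,v,z):
    m=eyes.camera_model(n); R=cv2.Rodrigues(np.array(m["rvec"]))[0]; t=np.array(m["tvec"])
    d=R.T@np.array([(u-m["cx"])/m["fx"],(v-m["cy"])/m["fy"],1]); c=-R.T@t
    return c+d*(z-c[2])/d[2]
E
python3 - <<'E'
from h import *
for n,ps in (("top",[(337,308,.032),(368,302,.032),(399,297,.032),(326,321,.024),(414,307,.024),(309,221,.024),(397,210,.024),(288,291,.08),(277,239,.05),(455,341,.09),(438,258,.09),(287,286,.09),(232,235,.07)]),("scene",[(289,294,.032),(318,308,.032),(350,321,.032)])):
    for u,v,z in ps: print(n,u,v,ray(n,u,v,z).round(4))
a=cv2.imread("pics/top0.png")[200:350,260:460]; b=cv2.imread("pics/scene0.png")[225:345,260:420]
a=cv2.resize(a,None,fx=4,fy=4,interpolation=2); cv2.imwrite("pics/c.png",a)
E
```

```text
top 337 308 [ 0.4515 -0.031   0.032 ]
top 368 302 [ 0.482 -0.099  0.032]
top 399 297 [ 0.5102 -0.1678  0.032 ]
top 326 321 [ 0.4168 -0.0125  0.024 ]
top 414 307 [ 0.4964 -0.2077  0.024 ]
top 309 221 [0.6466 0.0845 0.024 ]
top 397 210 [ 0.7236 -0.1209  0.024 ]
top 288 291 [0.4572 0.0858 0.08  ]
top 277 239 [0.578  0.1458 0.05  ]
top 455 341 [ 0.4313 -0.3029  0.09  ]
top 438 258 [ 0.6085 -0.2323  0.09  ]
top 287 286 [0.4663 0.0897 0.09  ]
top 232 235 [0.5585 0.2488 0.07  ]
scene 289 294 [ 0.4522 -0.0338  0.032 ]
scene 318 308 [ 0.4772 -0.1033  0.032 ]
scene 350 321 [ 0.5071 -0.1711  0.032 ]
```

View pics/c.png

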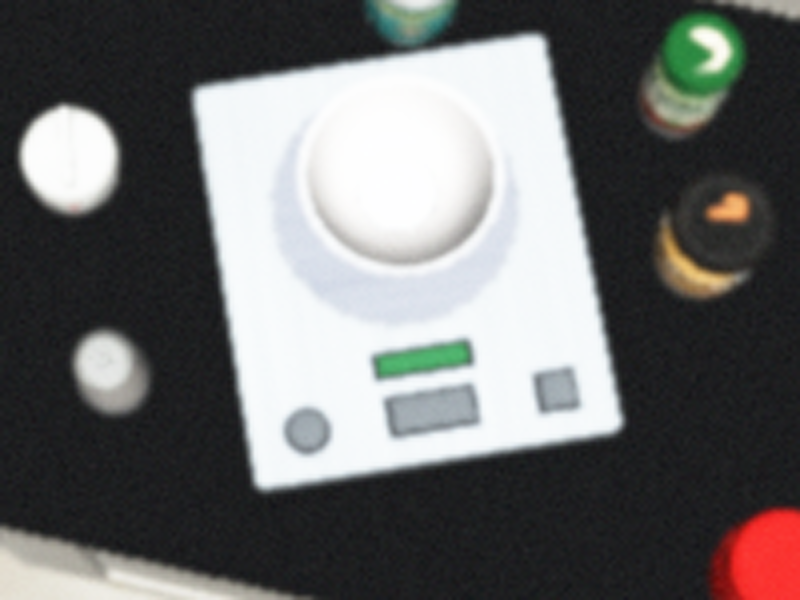

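The crop confirms the choice: round key at crop (307,430), bar at (432,411) and square at (557,390). The green display is not a key. Averaging both cameras puts the round key at about (0.452,-0.032) and the bar at about (0.479,-0.101). I'll move over with the fingers shut, turning to close along the scale's x so the gripper body stays clear of the shaker.

Call:
{"name": "arm_command", "arguments": {"deltas": [[[1.2,-3.0,0,0,0,-2.4],[1.2,-3.0,0,0,0,-2.4],[1.2,-3.0,0,0,0,-2.4],[1.2,-3.0,0,0,0,-2.4],[1.2,-3.0,0,0,0,-2.4],[1.2,-3.0,0,0,0,-2.4],[1.2,-3.0,0,0,0,-2.4],[1.2,-3.0,0,0,0,-2.4],[1.2,-3.0,0,0,0,-2.4],[1.2,-3.0,0,0,0,-2.4]]], "gripper": -1, "squeeze": 5}}

```text
t: 0.93
tool_pos: [0.329, 0.2609, 0.2183]
orientation: [-1.189, -2.908, 0.0]
force: [0.3, -0.0, 0.8]
opening: 0.0312
gripper_force: 0.0
```

Call:
{"name": "arm_command", "arguments": {"deltas": [[[1.2,-3.0,0,0,0,-2.4],[1.2,-3.0,0,0,0,-2.4],[1.2,-3.0,0,0,0,-2.4],[1.2,-3.0,0,0,0,-2.4],[1.2,-3.0,0,0,0,-2.4],[1.2,-3.0,0,0,0,-2.4],[1.2,-3.0,-1,0,0,-2.4],[1.2,-3.0,-2,0,0,-2.4],[1.2,-3.0,-3,0,0,-2.4],[1.2,-2.4,-3,0,0,-2.4],[0,0,-2,0,0,0],[0,0,0,0,0,0]]]}}

```text
t: 1.93
tool_pos: [0.4447, -0.0306, 0.105]
orientation: [-1.765, -2.589, 0.006]
force: [-0.7, 0.4, -0.3]
opening: 0.0001
gripper_force: 0.0
```

Call:
{"name": "arm_command", "arguments": {"deltas": [[[0.7,-0.1,-2,0,0,0],[0,0,-2,0,0,0],[0,0,-1.5,0,0,0],[0,0,0,0,0,0],[0,0,0,0,0,0]]]}}

```text
t: 2.35
tool_pos: [0.4549, -0.0303, 0.0558]
orientation: [-1.763, -2.599, 0.001]
force: [0.8, -0.6, 0.1]
opening: 0.0002
gripper_force: 0.0
```

Run:
```python
from h import *
from plant import monitor
s=monitor.read_state(); print(s["tool_pos"],s["force"])
w=eyes.read_camera("wrist"); b=eyes.read_camera("scene")[240:345,250:390]
m=eyes.camera_model("wrist")
for p in [(.452,-.032,.032),(.479,-.101,.032),(.507,-.170,.032),tuple(s["tool_pos"])]:
    q=cv2.projectPoints(np.array([p]),np.array(m["rvec"]),np.array(m["tvec"]),np.array([[m["fx"],0,m["cx"]],[0,m["fy"],m["cy"]],[0,0,1.]]),None)[0].ravel(); print(q.round(1))
cv2.imwrite("pics/w.png",w); cv2.imwrite("pics/s.png",cv2.resize(b,None,fx=5,fy=5,interpolation=2))
```

```text
[ 0.45491596 -0.03025094  0.05575565] [ 0.79262873 -0.61820023  0.05257296]
[306.2 280.5]
[306.4 392.8]
[308.  485.9]
[312.1 298.9]
```

View pics/w.png

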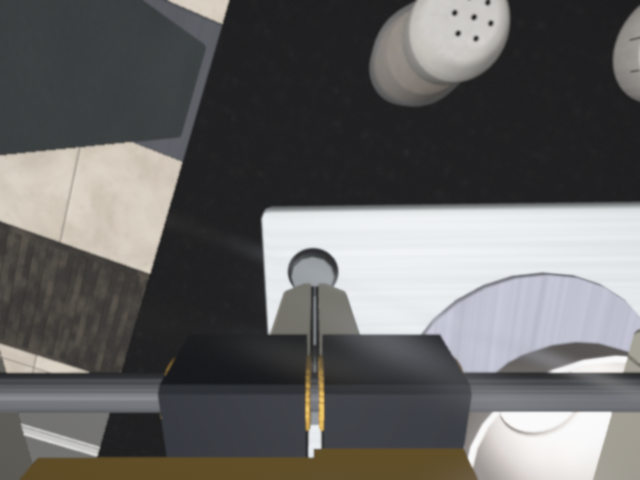

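View pics/s.png

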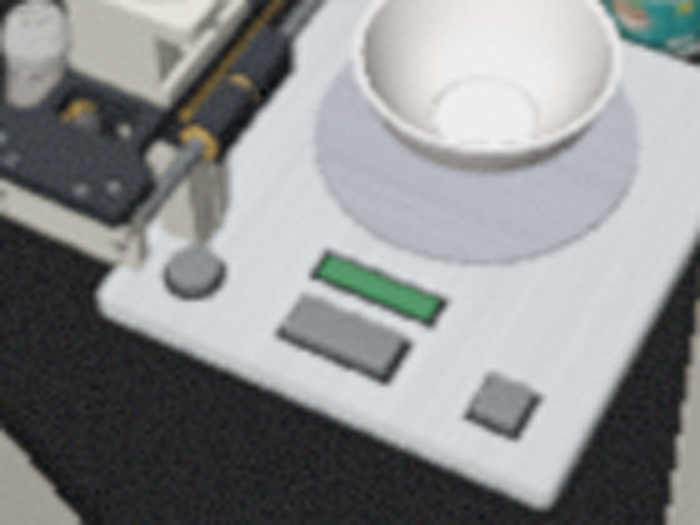

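The wrist view shows the round key at about (314,274), close to the predicted (306,280). The scene crop shows the fingertips hovering just above the key. I'll compute the small offset.

Run:
```python
from h import *
print(ray("wrist",314,276,.032),ray("wrist",313,272,.027))
print(ray("scene",250+195/5,240+270/5,.032),ray("scene",250+343/5,240+335/5,.032))
```

```text
[ 0.4549898 -0.0279078  0.032    ] [ 0.45435462 -0.027815    0.027     ]
[ 0.4522062  -0.03376003  0.032     ] [ 0.47978306 -0.10209963  0.032     ]
```

Call:
{"name": "arm_command", "arguments": {"deltas": [[[-0.2,0,-1,0,0,0],[0,0,-0.6,0,0,0],[0,0,0,0,0,0],[0,0,0,0,0,0],[0,0,0,0,0,0],[0,0,0,0,0,0]]]}}

```text
t: 2.95
tool_pos: [0.4535, -0.031, 0.0395]
orientation: [1.765, 2.598, 0.0]
force: [-0.5, -0.4, -0.1]
opening: 0.0006
gripper_force: 0.0
```

Now press to about z = 0.0275.

Call:
{"name": "arm_command", "arguments": {"deltas": [[[0,0,-0.4,0,0,0],[0,0,-0.3,0,0,0],[0,0,-0.2,0,0,0],[0,0,-0.2,0,0,0],[0,0,-0.1,0,0,0],[0,0,0,0,0,0],[0,0,0,0,0,0],[0,0,0,0,0,0]]]}}

```text
t: 3.62
tool_pos: [0.4535, -0.0309, 0.0275]
orientation: [1.765, 2.598, 0.0]
force: [-0.0, 0.2, 2.9]
opening: 0.0008
gripper_force: 1.6
```

Call:
{"name": "arm_command", "arguments": {"deltas": [[[0,0,-0.07,0,0,0],[0,0,0,0,0,0],[0,0,0,0,0,0],[0,0,0,0,0,0]]]}}

```text
t: 3.95
tool_pos: [0.4535, -0.031, 0.0267]
orientation: [1.765, 2.598, 0.0]
force: [-0.4, -1.6, 3.2]
opening: 0.0007
gripper_force: 1.8
```

Call:
{"name": "arm_command", "arguments": {"deltas": [[[0,0,0.5,0,0,0],[0,0,1,0,0,0],[0,0,1.5,0,0,0],[0,0,0,0,0,0],[0,0,0,0,0,0]]]}}

```text
t: 4.37
tool_pos: [0.4542, -0.031, 0.0576]
orientation: [1.764, 2.597, 0.001]
force: [0.1, 0.7, -0.3]
opening: 0.0005
gripper_force: 0.0
```

Call:
{"name": "arm_command", "arguments": {"deltas": [[[0.65,-1.75,0,0,0,0],[0.65,-1.75,0,0,0,0],[0.65,-1.75,0,0,0,0],[0.65,-1.75,0,0,0,0],[0,0,-1,0,0,0],[0,0,-0.8,0,0,0],[0,0,0,0,0,0],[0,0,0,0,0,0],[0,0,0,0,0,0],[0,0,0,0,0,0]]]}}

```text
t: 5.2
tool_pos: [0.4793, -0.1003, 0.0387]
orientation: [1.764, 2.599, 0.0]
force: [-0.8, 0.2, 0.5]
opening: 0.0004
gripper_force: 0.0
```

Run:
```python
from h import *
b=eyes.read_camera("scene")[240:345,250:390]; w=eyes.read_camera("wrist")
cv2.imwrite("pics/s2.png",np.vstack([cv2.resize(b,(400,300),interpolation=2),w[180:480,120:520]]))
```

```text
(no output)
```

View pics/s2.png

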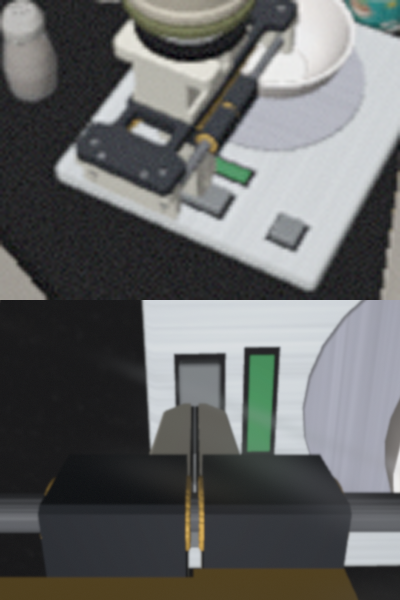

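The fingers are over the bar: in the wrist view its centre is at column 200 and the fingers are at 195. The green display lies well to the side, so I'll press the bar the same way.

Call:
{"name": "arm_command", "arguments": {"deltas": [[[0,0,-0.4,0,0,0],[0,0,-0.3,0,0,0],[0,0,-0.2,0,0,0],[0,0,-0.2,0,0,0],[0,0,-0.1,0,0,0],[0,0,0,0,0,0],[0,0,0,0,0,0],[0,0,0,0,0,0],[0,0,0,0,0,0]]]}}

```text
t: 6.05
tool_pos: [0.4795, -0.1009, 0.0268]
orientation: [1.765, 2.598, 0.0]
force: [0.6, 1.5, 4.0]
opening: 0.0006
gripper_force: 1.8
```

The bar is down: z = 0.0268 (about 5 mm of travel) at about 4 N. Withdrawing straight up.

Call:
{"name": "arm_command", "arguments": {"deltas": [[[0,0,0,0,0,0],[0,0,0.5,0,0,0],[0,0,1,0,0,0],[0,0,2,0,0,0],[0,0,3,0,0,0],[0,0,3,0,0,0],[0,0,3,0,0,0],[0,0,2,0,0,0],[-1,0,1,0,0,0],[0,0,0,0,0,0],[0,0,0,0,0,0],[0,0,0,0,0,0]]]}}

```text
t: 7.05
tool_pos: [0.4688, -0.1008, 0.1806]
orientation: [-1.765, -2.597, 0.001]
force: [0.4, 0.5, -0.1]
opening: 0.0006
gripper_force: 0.0
```

Run:
```python
from h import *
cv2.imwrite("pics/s3.png",eyes.read_camera("scene"))
```

```text
(no output)
```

View pics/s3.png

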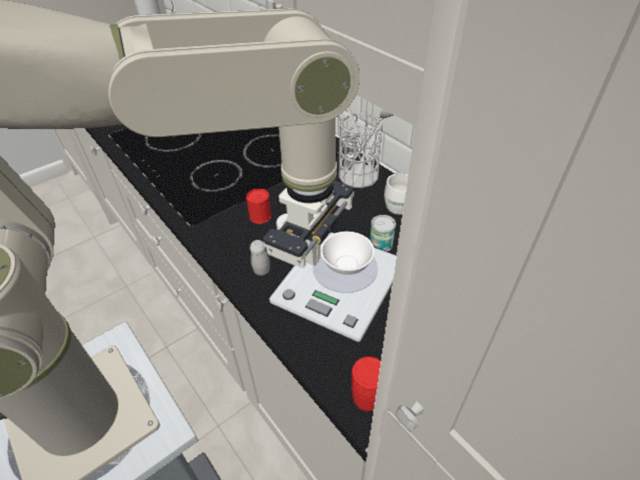

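The scale, bowl and neighbours are where they were: round key at (289,294), bar at (318,308). The hand is clear of everything, so I'm handing in.

```bash
python3 -c "
from plant import ticket
print(ticket.close_job())"
```

```text
the job is handed in; nothing more can be done
None
```

I pressed and released the round key, then the bar key, each about 5 mm down at no more than about 4 N. I then withdrew with nothing visibly moved and handed the job in; the hand-in gave no verdict.

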